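# Put the sample tray on the balance with the lifter

## Robot

A 6-joint arm with a two-finger parallel gripper is mounted at the origin on the work surface. World frame = base frame: x ahead of the robot, y to its left, z up, the work surface at z = 0. Lengths are in m, angles in rad, forces in N, time in s.
With the tool pointing down it reaches from about 0.35 to 0.775 m from the base axis. Payload 5.5 kg.
Tool frame: the origin (TCP) lies at the very end of the fingers, on their centre line; the grasp point (between the pads) lies 19 mm behind it; z points along the fingers, y is the line along which they close (so a half turn about z gives the same grasp; the last joint's range is limited). The gripper opens to 85 mm and grips with 20 to 120 N. Pads are 22 mm wide; open, the fingers measure 114 mm over their backs; the gripper's body (76 mm by 85 mm) begins 54 mm behind the grasp point. The pads swing forward as they close: fully open they stand 13 mm farther back than shut.
Start: joints at [1.012, 0.313, 0.046, 1.304, 0, 1.431], TCP at [0.234, 0.525, 0.231] pointing down, gripper open.
Joint ranges: [-2.76, 2.76], [-0.86, 1.69], [-1.03, 1.26], [-2.2, 2.34], [-1.47, 1.5], [-3.14, 3.14]. Speed limits (rad/s): [2.57, 2.57, 3.14, 3.14, 3.14, 3.14].

## Interface

Orientations are given as a unit quaternion [w, x, y, z].
In Python, from workcell import env, cams, ticket, spotter gives the robot as it stands.
- The arm moves only by the tool jog_arm, never from a script. Its argument "increments" is a list that holds one entry, the list of rows, each a list of 7 numbers: the shift along the tool's x, y, z in units of 0.25 m (1.0 is 0.25 m), then the turn, a rotation vector about the tool's x, y, z in units of 180 degrees (1.0 is 180 degrees), then the closure in counts, from 0 (fully open) to 255 (shut). A call has 1 to 20 rows; each row shifts and turns the commanded pose from where the row before left it, along the tool's axes as they then stand; what a row does not reach is not made up. A row lasts 1/10 s, in which the tool goes at most 50 mm and 8.59 degrees, less where a joint would pass 70% of its speed; a pose out of reach is approached as far as the arm can. A call with a number of a shift or a turn outside -1 to 1 is refused whole. A call with a gripper value outside its range is refused whole. The fingers move at their own pace and stop on an object; "force" is the grip in N (left out, the last holds). Time passes only in rows, so rows that do not move let the fingers close. It gives the time, the measured TCP pose, the force, the opening and the grip force at its end, in the units of the state.
- env.get_state(): the state, without advancing time (a new reading comes with each control period).
- cams.read_camera(name): name is "scene" or "top"; returns a dict with "pixels" (400x640x3 uint8, red, green, blue), "fx", "fy", "cx", "cy" (pixels), "xyz" and "attitude" of the camera in the world. Camera axes: x right, y down, z forward; pixel columns grow to the right and rows downward; lengths in m; the calibration is good to about 2 mm. A picture is of the moment at which its call begins. There is no depth.
- ticket.hand_in(): hands the job in; it is judged then, once.
Trained networks look in the newest picture that a camera, given by its name, has taken for a name from the list of things; names that differ only in an ending like _2 or _b are one class to them, and where a whole thing is asked for, a point or a joint stands for the part that bears it (a point fixed in the world has none). Each returns a list of dicts, best first, with "conf" (0 to 1); they miss things now and then, are a little off and sometimes report something else, mostly with a low value. They report only what shows in the picture. A call takes as long as a camera call. They do not tell look-alikes from the thing itself.
- spotter.find_in(target, camera): "uv" ([column, row] in pixels, amid what is visible of it).
- spotter.cut_out(target, camera): "region" (400x640 bool, what is visible of it) and "uv" ([column, row] in pixels, amid what is visible of it).
- spotter.landmark_of(target, camera): "uv" ([column, row] in pixels: a listed point, or the origin of a listed thing).
The state is a dict: "clock": time; "joint_pos": joint angles; "qvel": joint speeds; "tau": joint torques, N m; "tcp_pos": TCP position; "orientation": TCP orientation; "wrist_force": force on the tool from outside, world axes, zero at the start; "ft_torque": the same for the moment, N m; "finger_gap": finger opening in m; "grip_force": force on a finger pad.
Only numpy, scipy, OpenCV 4.12 (cv2) and the standard library are available. Lean on these libraries where they do the work, as an engineer would, in place of code of your own. Each camera call takes 0.05 s, during which the arm holds its last target. There are 200 camera calls.

## Task

Weigh the metal samples: slide the blade of the lifter under the tray that carries the round glass dish, lift it and set it down in the middle of the balance pan, square to the pan, keeping it level. Draw the lifter out again and lay it flat on the bench. Do not touch the tray with the gripper, and leave the other tray, with the microscope slides, where it is.

Things in the scene. Friction and masses are not known exactly. Their poses are not given: they have to be found in the camera images.
- dish_tray: Tray to weigh: aluminium, 100 x 100 mm, about 140 g, with a fixed clear round dish 86 mm across (top at z = 36). Origin: centre of underside, x along its two runners, z up. Runners 16 tall, 8 wide, at the left and right edges (y = +-50 outside): under the 5 mm plate is a straight channel 84 wide, 16 high, open at the front (-x, towards the robot) and back.
- slide_tray: The other tray, to be left alone: same tray and axes as dish_tray, but carrying three flat glass slides side by side instead of a dish (top at z = 26 mm).
- lifter: Lifter lying on the bench, 200 g. Flat steel blade 170 (x) x 50 x 3 mm; origin: centre of its underside, x to its free front end (tip x = +85), z up. Above its rear a black bar handle 80 (x) x 18 (y) x 26 mm tall, centre x = -65, z = 63 (z 50 to 76), on a 12 mm wide stem; grip it across the 18 mm from above. Blade ahead of x = -25 has nothing above it.
- balance_pan (a point): Centre of the top face of the balance's fixed flat steel pan, 160 (x) x 170 mm (y), 62 mm above the bench, on a white housing 260 x 200 mm whose top is 11 mm lower; x points away from the robot along the balance, z up. Nothing stands on it or in front (-x) of it.
There are look-alikes about, which are no part of the job. Leave any orange look-alike of the lifter alone.

How it is judged:
By the outcome, as a careful person would: the job done as asked, in the order asked, and still so for the second after the job is handed in, with the robot touching nothing.
It also fails if it takes over 64 s, if anything falls off the work surface, if the arm or the gripper's body presses on something with over 40 N, if the wrist force passes 120 N, or if a joint passes its speed limit or range.

## Working session

There is one attempt and no reset: what is moved stays moved. The work goes in short steps, Python scripts to look and compute and a tool call to move; the robot and the scene stay as the last step left them, time stands still between calls to the robot, and variables do not carry over. Pictures are saved under pics/ and viewed, at most 10 in all, crops included, and the job is handed in when it is done.

Besides the shell and the picture viewer there is one more tool, called after "Emit:" as name(argument=value, ...), one argument or row to a line, values as JSON. jog_arm: Moves the arm, as the interface text tells. Shifts and turns lie within -1 to 1; 1 stands for 0.25 m of shift or 180 degrees of turn. Its arguments: {"type":"object","properties":{"increments":{"type":"array"},"force":{"type":"number"}},"required":["increments"]}

```bash
mkdir -p pics; ls
python3 - <<'E'
from workcell import env,cams,ticket,spotter
import cv2,numpy as np
ims=[]
for c in("scene","top"):
    r=cams.read_camera(c);im=r["pixels"][:,:,::-1].copy();cv2.imwrite(f"pics/{c}0.png",im)
    print(c,[r[k] for k in("fx","fy","cx","cy","xyz","attitude")])
    for t in("dish_tray","slide_tray","lifter","balance_pan"):
        print(t,[(np.round(d["uv"]),round(d["conf"],2)) for d in spotter.landmark_of(t,c)])
print(env.get_state())
E
```

```text
pics
scene [374.11568912565434, 374.11568912565434, 321.91502199983046, 203.86423911294813, array([1.15464106, 0.12356506, 0.77085627]), array([-0.25689028,  0.56942391,  0.71848392, -0.3058507 ])]
dish_tray [(array([341., 287.]), 0.95)]
slide_tray [(array([254., 277.]), 0.57)]
lifter [(array([232., 173.]), 0.98), (array([201., 228.]), 0.59)]
balance_pan [(array([447., 294.]), 0.85)]
top [386.6984505477168, 386.6984505477168, 322.21386067289893, 192.08250248467445, array([ 0.36523958, -0.05163012,  0.97936537]), array([ 0.02707437, -0.70500807,  0.70829324, -0.02347949])]
dish_tray [(array([275., 117.]), 0.71)]
slide_tray [(array([358., 117.]), 0.76), (array([181., 109.]), 0.23)]
lifter [(array([456., 268.]), 0.88), (array([442., 154.]), 0.69)]
balance_pan [(array([179., 112.]), 0.97)]
{'clock': 0.5, 'joint_pos': array([ 1.01237237e+00,  3.13180657e-01,  4.60396360e-02,  1.30360115e+00,
       -1.65873869e-05,  1.43118134e+00]), 'qvel': array([ 0.00089246, -0.00060255,  0.00121665,  0.00107899, -0.00046003,
        0.00098109]), 'tau': array([-5.00125789e-04, -4.79992568e+01,  2.98538804e+01,  1.79969109e-03,
       -1.21789694e-04,  4.77432962e-06]), 'tcp_pos': array([0.23386338, 0.52530411, 0.23130947]), 'orientation': array([1.70542788e-05, 2.07877430e-01, 9.78154882e-01, 2.26107804e-05]), 'wrist_force': array([-0.41923599,  0.09063805,  0.58202859]), 'ft_torque': array([-0.05809772, -0.00649758,  0.01215334]), 'grip_force': 0.0, 'finger_gap': 0.0852707883025044}
```

View pics/top0.png

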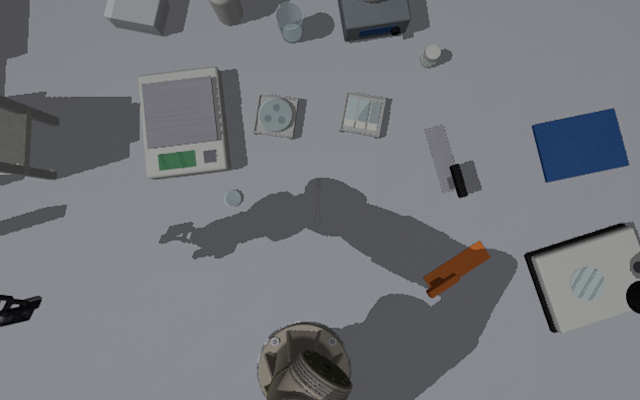

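View pics/scene0.png

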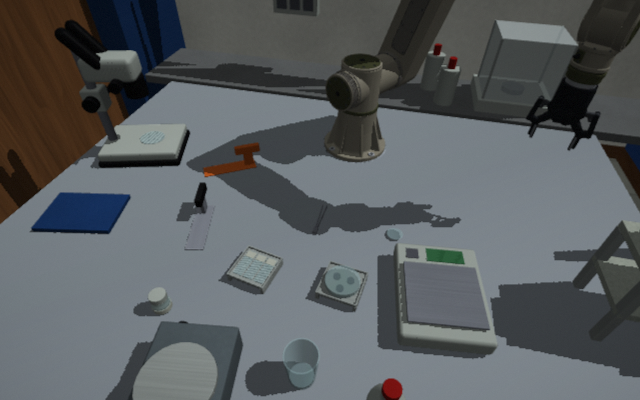

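The top view shows the dish tray at about (277,115), the slide tray at (364,115) and the balance at (182,120), with its display end towards the robot. There are two lifter candidates: a steel one with a black handle at (445,160), and an orange one at (456,268). The steel one fits the description and the orange one is the look-alike. Next I fit the poses to the silhouettes.

```bash
cat > h.py <<'E'
from workcell import env,cams,ticket,spotter
import cv2,numpy as np
from scipy.optimize import minimize
from scipy.spatial.transform import Rotation as R
def box(x0,x1,y0,y1,z0,z1): return np.array([[x,y,z] for x in(x0,x1) for y in(y0,y1) for z in(z0,z1)])/1000
th=np.linspace(0,2*np.pi,40)
disc=np.c_[43*np.cos(th),43*np.sin(th),36+0*th]/1000
TRAY=[box(-50,50,42,50,0,16),box(-50,50,-50,-42,0,16),box(-50,50,-50,50,16,21)]
M={"dish_tray":TRAY+[np.r_[disc,disc-[0,0,.015]]],"slide_tray":TRAY+[box(-38,38,-38,38,21,26)],
"lifter":[box(-85,85,-25,25,0,3),box(-105,-25,-9,9,50,76),box(-85,-45,-6,6,3,50)],
"pan":[box(-80,80,-85,85,-1,0)]}
def rot(r): q=r["attitude"]; return R.from_quat([q[1],q[2],q[3],q[0]])
def proj(r,P):
    p=rot(r).inv().apply(P-r["xyz"]); return np.c_[r["fx"]*p[:,0]/p[:,2]+r["cx"],r["fy"]*p[:,1]/p[:,2]+r["cy"]]
def back(r,uv,z):
    d=rot(r).apply([(uv[0]-r["cx"])/r["fx"],(uv[1]-r["cy"])/r["fy"],1]); return r["xyz"]+d*(z-r["xyz"][2])/d[2]
def place(P,x,y,a,z=0): return R.from_euler("z",a).apply(P)+[x,y,z]
def render(r,parts,p,z=0,S=4):
    m=np.zeros((400*S,640*S),np.uint8)
    for b in parts:
        h=cv2.convexHull(proj(r,place(b,*p,z)).astype(np.float32))
        cv2.fillConvexPoly(m,np.round((h+.5)*S*16-8).astype(np.int32),255,shift=4)
    return cv2.resize(m,(640,400),interpolation=cv2.INTER_AREA)/255.
def fit(name,views,p0,z=0):
    def c(q):
        p=[q[0]/100,q[1]/100,q[2]/10]; return sum(np.abs(render(r,M[name],p,z)-m).sum()/m.sum() for r,m in views)
    best=None
    for da in(-.25,0,.25):
        s=minimize(c,[p0[0]*100,p0[1]*100,(p0[2]+da)*10],method="Nelder-Mead",options=dict(initial_simplex=np.array([p0[0]*100,p0[1]*100,(p0[2]+da)*10])+np.array([[0,0,0],[1,0,0],[0,1,0],[0,0,1.5]]),xatol=.01,fatol=1e-4))
        if best is None or s.fun<best.fun: best=s
    q=best.x; return np.array([q[0]/100,q[1]/100,q[2]/10]),best.fun
E
python3 - <<'E'
from h import *
r={c:cams.read_camera(c) for c in("top","scene")}
exp={"top":{"dish_tray":(277,115),"slide_tray":(364,115),"lifter":(445,160)},"scene":{"dish_tray":(341,285),"slide_tray":(255,268),"lifter":(200,215)}}
T=r["top"];ov=T["pixels"][:,:,::-1].copy();os_=r["scene"]["pixels"][:,:,::-1].copy()
def draw(nm,p,z=0):
    for c,o in(("top",ov),("scene",os_)):
        k,_=cv2.findContours((render(r[c],M[nm],p,z)>.5).astype(np.uint8),0,2);cv2.drawContours(o,k,-1,(0,0,255),1)
for n in exp["top"]:
    V={}
    for c in r:
        L=spotter.cut_out(n,c);d=min(L,key=lambda d:np.hypot(*(np.array(d["uv"])-exp[c][n])))
        V[c]=(r[c],d["region"].astype(float));print(n,c,d["uv"],round(d["conf"],2),d["region"].sum())
    p0=[*back(T,exp["top"][n],.02)[:2],-.1 if n!="lifter" else .25]
    for k in(["top"],["scene"],["top","scene"]):
        p,f=fit(n,[V[c] for c in k],p0);print(k,p.round(4),np.degrees(p[2]).round(1),round(f,3))
    draw(n,p)
# pan by flood fill
V=[];
for c,uv in(("top",(179,112)),("scene",(447,294))):
    im=cv2.GaussianBlur(r[c]["pixels"],(3,3),0);hs=cv2.cvtColor(r[c]["pixels"],cv2.COLOR_RGB2GRAY)
    m=np.zeros((402,642),np.uint8);cv2.floodFill(im.copy(),m,uv,0,(22,)*3,(22,)*3,4|cv2.FLOODFILL_FIXED_RANGE|(1<<8))
    m=cv2.morphologyEx(m[1:-1,1:-1],cv2.MORPH_CLOSE,np.ones((5,5)));m=cv2.morphologyEx(m,cv2.MORPH_OPEN,np.ones((5,5)))
    V.append((r[c],m.astype(float)));print("pan",c,m.sum())
p0=[*back(T,(179,112),.062)[:2],0.08]
for k in([0],[1],[0,1]):
    p,f=fit("pan",[V[i] for i in k],p0,.062);print(k,p0,p.round(4),np.degrees(p[2]).round(1),round(f,3))
print("landmark pan scene",back(r["scene"],(447,294),.062))
draw("pan",p,.062)
cv2.imwrite("pics/ovt.png",np.vstack([cv2.resize(ov[50:220,130:490],(792,374),interpolation=cv2.INTER_CUBIC),cv2.resize(os_[180:360,160:520],(450,225),interpolation=cv2.INTER_CUBIC) if 0 else cv2.copyMakeBorder(cv2.resize(os_[180:360,160:520],(450,225)),0,0,0,342,0)]))
E
```

```text
dish_tray top [274.9, 115.4] 0.81 1612
dish_tray scene [343.8, 282.9] 0.77 1611
['top'] [ 0.6281  0.0703 -0.1662] -9.5 0.04
['scene'] [ 0.6224  0.0682 -0.1367] -7.8 0.043
['top', 'scene'] [ 0.6259  0.069  -0.1392] -8.0 0.161
slide_tray top [360.8, 114.7] 0.93 1603
slide_tray scene [257.5, 270.2] 0.69 1589
['top'] [ 0.6306 -0.1493 -0.1905] -10.9 0.03
['scene'] [ 0.624  -0.1516 -0.1973] -11.3 0.053
['top', 'scene'] [ 0.6289 -0.1499 -0.1893] -10.8 0.17
lifter top [445.5, 163.2] 0.9 1477
lifter scene [199.5, 222.7] 0.93 1079
['top'] [ 0.5195 -0.3544  0.2486] 14.2 0.066
['scene'] [ 0.5188 -0.3564  0.2503] 14.3 0.088
['top', 'scene'] [ 0.5189 -0.3554  0.2493] 14.3 0.17
pan top 121017
pan scene 4765
[0] [np.float64(0.6268527395826238), np.float64(0.2984588606741316), 0.08] [0.6271 0.3011 0.1225] 7.0 0.962
[1] [np.float64(0.6268527395826238), np.float64(0.2984588606741316), 0.08] [0.6239 0.2975 0.1248] 7.1 0.084
[0, 1] [np.float64(0.6268527395826238), np.float64(0.2984588606741316), 0.08] [0.6239 0.2975 0.1251] 7.2 1.048
landmark pan scene [0.62814511 0.30595568 0.062     ]
```

View pics/ovt.png

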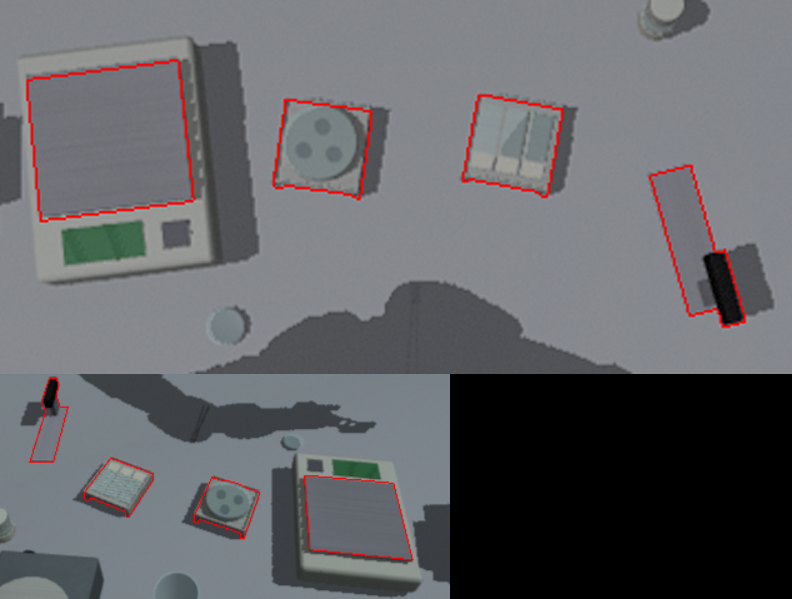

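The overlay matches the trays, the steel lifter (not the orange one) and the pan closely. I'll use lifter (0.519,-0.3555, 14.3°), dish tray (0.626,0.069, about -8.5°) and pan (0.6255,0.298, 7.1°). First, turn and move over the lifter handle.

Emit:
jog_arm(
  increments=[
    [[0,0,0,0,0,-0.0426,0],[0,0,0,0,0,-0.0426,0],[0,0,0,0,0,-0.0426,0],[0,0,0,0,0,-0.0426,0],[0,0,0,0,0,-0.0426,0],[-0.035,-0.155,0,0,0,0,0],[-0.035,-0.155,0,0,0,0,0],[-0.035,-0.155,0,0,0,0,0],[-0.035,-0.155,0,0,0,0,0],[-0.035,-0.155,0,0,0,0,0],[-0.035,-0.155,0,0,0,0,0],[-0.035,-0.155,0,0,0,0,0],[-0.035,-0.155,0,0,0,0,0],[-0.035,-0.155,0,0,0,0,0],[-0.035,-0.155,0,0,0,0,0],[-0.035,-0.155,0,0,0,0,0],[-0.035,-0.155,0,0,0,0,0],[0,0,0,0,0,0,0]],
  ],
)

```text
clock: 2.7
tcp_pos: [0.453, 0.0973, 0.2313]
orientation: [0.001, -0.122, 0.993, -0.001]
wrist_force: [-0.0, 0.2, 0.6]
finger_gap: 0.0854
grip_force: 0.0
```

Emit:
jog_arm(
  increments=[
    [[0.034,-0.141,0.028,0,0,0,0],[0.034,-0.141,0.028,0,0,0,0],[0.034,-0.141,0.028,0,0,0,0],[0.034,-0.141,0.028,0,0,0,0],[0.034,-0.141,0.028,0,0,0,0],[0.034,-0.141,0.028,0,0,0,0],[0.034,-0.141,0.028,0,0,0,0],[0.034,-0.141,0.028,0,0,0,0],[0.034,-0.141,0.028,0,0,0,0],[0.034,-0.141,0.028,0,0,0,0],[0.034,-0.141,0.028,0,0,0,0],[0.034,-0.141,0.028,0,0,0,0],[0.034,-0.141,0.028,0,0,0,0],[0,0,0,0,0,0,0],[0,0,0,0,0,0,0]],
  ],
)

```text
clock: 4.2
tcp_pos: [0.4571, -0.37, 0.1397]
orientation: [-0.0, -0.124, 0.992, 0.001]
wrist_force: [-0.9, 0.5, 0.1]
finger_gap: 0.0852
grip_force: 0.0
```

```bash
cat > plan.py <<'E'
# usage: plan.py x y z yaw_deg : tool x heads yaw+180
import sys;from h import *
def tcp():
    s=env.get_state();q=s["orientation"];Rm=R.from_quat([q[1],q[2],q[3],q[0]]);return s,Rm
if __name__=="__main__":
    s,Rm=tcp();p=s["tcp_pos"];X=Rm.as_matrix();yaw=np.degrees(np.arctan2(-X[1,0],-X[0,0]))
    print("t",s["clock"].round(2),"tcp",p.round(4),"yaw",yaw.round(2),"zaxis",X[:,2].round(4),"gap",s["finger_gap"].round(4),"F",s["wrist_force"].round(2),"grip",s["grip_force"])
    if len(sys.argv)>4:
        a=list(map(float,sys.argv[1:5]));Y=R.from_euler("z",a[3],degrees=True)*R.from_matrix(np.diag([-1.,1,-1]))
        print("rotvec units",((Rm.inv()*Y).as_rotvec()/np.pi).round(4),"then shift units",(Y.inv().apply(np.array(a[:3])-p)/.25).round(4),"dist",np.linalg.norm(np.array(a[:3])-p).round(3))
E
python3 plan.py 0.456 -0.3716 0.044 14.3
```

```text
Traceback (most recent call last):
  File "plan.py", line 7, in <module>
    print("t",s["clock"].round(2),"tcp",p.round(4),"yaw",yaw.round(2),"zaxis",X[:,2].round(4),"gap",s["finger_gap"].round(4),"F",s["wrist_force"].round(2),"grip",s["grip_force"])
              ^^^^^^^^^^^^^^^^
AttributeError: 'float' object has no attribute 'round'
```

Emit:
jog_arm(
  increments=[
    [[0.006,-0.005,0.03,0,0,0,0],[0,0,0.06,0,0,0,0],[0,0,0.06,0,0,0,0],[0,0,0.06,0,0,0,0],[0,0,0.06,0,0,0,0],[0,0,0.06,0,0,0,0],[0,0,0.03,0,0,0,0],[0,0,0.02,0,0,0,0],[0,0,0.01,0,0,0,0],[0,0,0,0,0,0,0],[0,0,0,0,0,0,0]],
  ],
  force=100,
)

```text
clock: 5.3
tcp_pos: [0.4565, -0.3723, 0.0434]
orientation: [0.0, -0.125, 0.992, -0.0]
wrist_force: [0.5, 0.3, -0.8]
finger_gap: 0.0854
grip_force: 0.0
```

Emit:
jog_arm(
  increments=[
    [[0,0,0,0,0,0,255],[0,0,0,0,0,0,255],[0,0,0,0,0,0,255],[0,0,0,0,0,0,255],[0,0,0,0,0,0,255],[0,0,0,0,0,0,255],[0,0,0,0,0,0,255],[0,0,0,0,0,0,255],[0,0,0,0,0,0,255],[0,0,0,0,0,0,255],[0,0,0,0,0,0,255],[0,0,0,0,0,0,255]],
  ],
  force=100,
)

```text
clock: 6.5
tcp_pos: [0.4561, -0.3721, 0.0428]
orientation: [-0.0, -0.125, 0.992, 0.0]
wrist_force: [-1.2, 0.9, 2.9]
finger_gap: 0.0168
grip_force: 97.6
```

```bash
sed -i 's/s\["clock"\].round(2)/round(s["clock"],2)/; s/s\["finger_gap"\].round(4)/round(s["finger_gap"],4)/' plan.py; python3 plan.py 0.456 -0.3716 0.142 14.3
python3 - <<'E'
from h import *
r={c:cams.read_camera(c) for c in("top","scene")};V=[]
for c,e in(("top",(445,160)),("scene",(200,215))):
    L=spotter.cut_out("lifter",c);d=min(L,key=lambda d:np.hypot(*(np.array(d["uv"])-e)));print(d["uv"],d["conf"],d["region"].sum());V.append((r[c],d["region"]))
    cv2.imwrite(f"pics/g_{c}.png",cv2.resize(r[c]["pixels"][int(e[1])-75:int(e[1])+75,int(e[0])-100:int(e[0])+100,::-1],(800,600),interpolation=cv2.INTER_CUBIC))
E
```

```text
t 6.5 tcp [ 0.4561 -0.3721  0.0428] yaw 14.34 zaxis [-0.  0. -1.] gap 0.0168 F [-1.19  0.91  2.87] grip 97.55596160888672
rotvec units [ 0.     -0.      0.0002] then shift units [-1.000e-04  1.900e-03 -3.967e-01] dist 0.099
[444.9, 155.1] 0.78 1175
[198.2, 224.2] 0.84 917
```

View pics/g_scene.png

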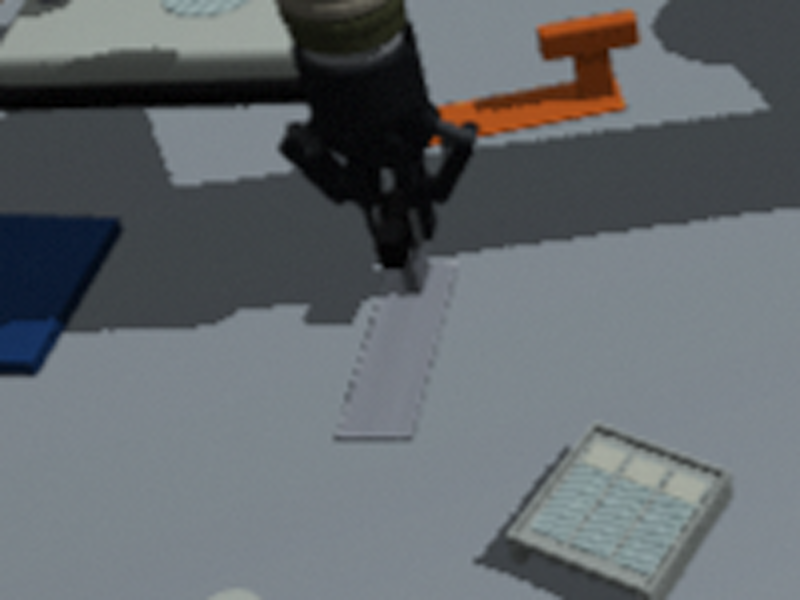

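The crop shows the gripper closed on the black handle of the steel lifter, with the orange one untouched. Lift, turn to the tray heading and travel to a point in front of the dish tray.

Emit:
jog_arm(
  increments=[
    [[0,0,-0.02,0,0,0,255],[0,0,-0.06,0,0,0,255],[0,0,-0.08,0,0,0,255],[0,0,-0.08,0,0,0,255],[0,0,-0.08,0,0,0,255],[0,0,-0.06,0,0,0,255],[0,0,-0.02,0,0,0,255],[0,0,0,0,0,0.016,255],[0,0,0,0,0,0.0317,255],[0,0,0,0,0,0.0317,255],[0,0,0,0,0,0.0317,255],[0,0,0,0,0,0.0159,255],[0,0,0,0,0,0,255]],
  ],
  force=115,
)

```text
clock: 8.0
tcp_pos: [0.4557, -0.3716, 0.1417]
orientation: [-0.001, 0.074, 0.997, 0.001]
wrist_force: [0.6, -0.1, -2.5]
finger_gap: 0.0161
grip_force: 112.3
```

Emit:
jog_arm(
  increments=[
    [[0.0182,0.0659,0,0,0,0,255],[0.0364,0.1318,0,0,0,0,255],[0.0364,0.1318,0,0,0,0,255],[0.0364,0.1318,0,0,0,0,255],[0.0364,0.1318,0,0,0,0,255],[0.0364,0.1318,0,0,0,0,255],[0.0364,0.1318,0,0,0,0,255],[0.0364,0.1318,0,0,0,0,255],[0.0364,0.1318,0,0,0,0,255],[0.0364,0.1318,0,0,0,0,255],[0.0364,0.1318,0,0,0,0,255],[0.0364,0.1318,0,0,0,0,255],[0.0364,0.1318,0,0,0,0,255],[0.0364,0.1318,0,0,0,0,255],[0.0182,0.0659,0,0,0,0,255],[0,0,0,0,0,0,255],[0,0,0,0,0,0,255]],
  ],
)

```text
clock: 9.7
tcp_pos: [0.3982, 0.103, 0.1425]
orientation: [-0.0, 0.073, 0.997, -0.0]
wrist_force: [0.6, -0.1, -2.2]
finger_gap: 0.0164
grip_force: 112.8
```

```bash
python3 plan.py 0.3985 0.103 0.048 -8.5
cat > look.py <<'E'
import sys;from h import *;from plan import tcp
s,Rm=tcp();t=s["tcp_pos"];X=Rm.as_matrix();a=np.arctan2(-X[1,0],-X[0,0])
lp=[*(t[:2]+.065*np.array([np.cos(a),np.sin(a)])),a];lz=t[2]-.0428
tp=list(map(float,sys.argv[2:5]));tz=float(sys.argv[5]);tp[2]=np.radians(tp[2]);o=[]
for c in("top","scene"):
    r=cams.read_camera(c);im=cv2.resize(r["pixels"][:,:,::-1],None,fx=3,fy=3,interpolation=cv2.INTER_CUBIC)
    for P,p,z,col in[(b,lp,lz,(0,0,255)) for b in M["lifter"]]+[(b,tp,tz,(0,255,0)) for b in TRAY[:3]]:
        h=cv2.convexHull(((proj(r,place(P,*p,z))+.5)*3-.5).astype(np.float32));cv2.polylines(im,[np.round(h).astype(np.int32)],True,col,1)
    u=proj(r,np.array([[*(np.array(lp[:2])*.5+np.array(tp[:2])*.5),.05]]))[0]*3
    x=int(np.clip(u[0]-200,0,1520));y=int(np.clip(u[1]-250,0,700));o.append(im[y:y+500,x:x+400])
    
cv2.imwrite(sys.argv[1],np.hstack(o))
E
python3 look.py pics/pre.png 0.626 0.069 -8.5 0
```

```text
t 9.7 tcp [0.3982 0.103  0.1425] yaw -8.4 zaxis [-4.e-04 -3.e-04 -1.e+00] gap 0.0164 F [ 0.57 -0.07 -2.16] grip 112.79945611953735
rotvec units [-0.0001 -0.0001  0.0006] then shift units [-0.0013 -0.      0.3782] dist 0.095
```

View pics/pre.png

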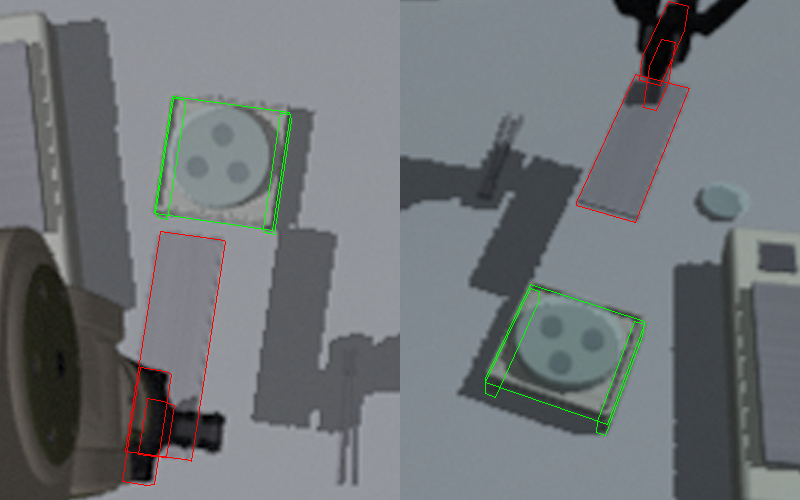

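The overlays in both views agree with the tray and the blade, and the blade is level and lined up with the channel. Lower it to 5 mm off the bench and slide in.

Emit:
jog_arm(
  increments=[
    [[0,0,0.03,0,0,0,255],[0,0,0.06,0,0,0,255],[0,0,0.08,0,0,0,255],[0,0,0.08,0,0,0,255],[0,0,0.06,0,0,0,255],[0,0,0.04,0,0,0,255],[0,0,0.02,0,0,0,255],[0,0,0.008,0,0,0,255],[0,0,0,0,0,0,255],[0,0,0,0,0,0,255]],
  ],
)

```text
clock: 10.8
tcp_pos: [0.399, 0.103, 0.0488]
orientation: [0.001, 0.074, 0.997, 0.0]
wrist_force: [-0.4, 0.0, -2.3]
finger_gap: 0.0168
grip_force: 112.8
```

Emit:
jog_arm(
  increments=[
    [[-0.02,0,0,0,0,0,255],[-0.04,0,0,0,0,0,255],[-0.04,0,0,0,0,0,255],[-0.04,0,0,0,0,0,255],[-0.04,0,0,0,0,0,255],[-0.04,0,0,0,0,0,255],[-0.04,0,0,0,0,0,255],[-0.04,0,0,0,0,0,255],[-0.04,0,0,0,0,0,255],[-0.04,0,0,0,0,0,255],[-0.04,0,0,0,0,0,255],[-0.04,0,0,0,0,0,255],[-0.04,0,0,0,0,0,255],[-0.03,0,0,0,0,0,255],[-0.01,0,0,0,0,0,255],[0,0,0,0,0,0,255]],
  ],
)

```text
clock: 12.4
tcp_pos: [0.5322, 0.083, 0.0482]
orientation: [-0.0, 0.074, 0.997, 0.0]
wrist_force: [0.6, 0.8, -2.4]
finger_gap: 0.0165
grip_force: 112.8
```

```bash
python3 plan.py 0.532 0.083 0.048 -8.5; python3 look.py pics/ins.png 0.626 0.069 -8.5 0
```

```text
t 12.4 tcp [0.5322 0.083  0.0482] yaw -8.52 zaxis [-1.e-04  1.e-04 -1.e+00] gap 0.0165 F [ 0.61  0.78 -2.39] grip 112.80104398727417
rotvec units [ 0.     -0.     -0.0001] then shift units [ 0.0008 -0.      0.0007] dist 0.0
```

View pics/ins.png

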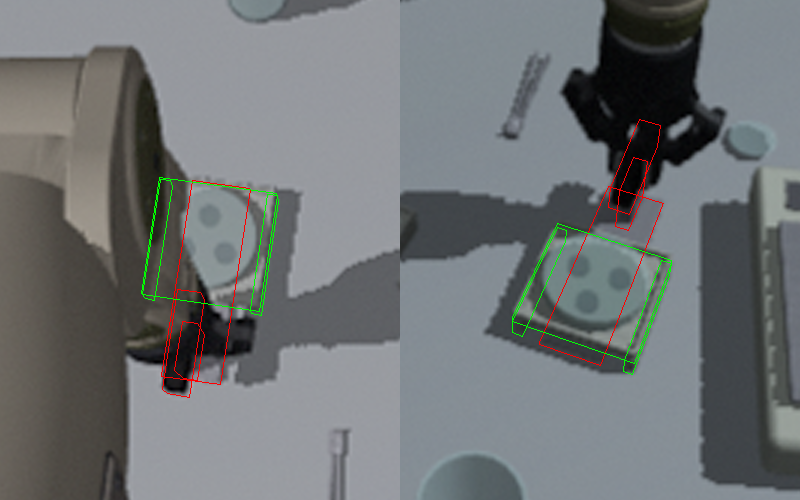

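The blade is in the channel, the tray has not moved and no contact force shows. Lift gently.

Emit:
jog_arm(
  increments=[
    [[0,0,-0.012,0,0,0,255],[0,0,-0.012,0,0,0,255],[0,0,-0.006,0,0,0,255],[0,0,-0.006,0,0,0,255],[0,0,-0.008,0,0,0,255],[0,0,-0.012,0,0,0,255],[0,0,-0.02,0,0,0,255],[0,0,-0.02,0,0,0,255],[0,0,-0.02,0,0,0,255],[0,0,-0.012,0,0,0,255],[0,0,-0.006,0,0,0,255],[0,0,0,0,0,0,255],[0,0,0,0,0,0,255]],
  ],
)

```text
clock: 13.8
tcp_pos: [0.5318, 0.083, 0.0817]
orientation: [-0.0, 0.074, 0.997, 0.0]
wrist_force: [0.4, 0.8, -3.6]
finger_gap: 0.0163
grip_force: 112.6
```

```bash
python3 plan.py; python3 look.py pics/lift.png 0.626 0.069 -8.5 0.025
python3 - <<'E'
from h import *
from plan import tcp
z=tcp()[0]["tcp_pos"][2]-.0428-.013
for c,e in(("top",(290,115)),("scene",(345,275))):
    r=cams.read_camera(c)
    for d in spotter.cut_out("dish_tray",c)[:1]:
        print(c,d["uv"],d["conf"],d["region"].sum())
        if c=="scene":
            for zz in(z,0):
                p,f=fit("dish_tray",[(r,d["region"].astype(float))],[.626,.069,-.15],zz);print(zz,p,np.degrees(p[2]),f)
E
```

```text
t 13.8 tcp [0.5318 0.083  0.0817] yaw -8.52 zaxis [-2.e-04  1.e-04 -1.e+00] gap 0.0163 F [ 0.37  0.77 -3.61] grip 112.57670044898987
top [279.1, 112.8] 0.68 1139
scene [343.1, 274.7] 0.65 1627
0.025769737581600595 [ 0.62127974  0.06757573 -0.12951254] -7.420521971571545 0.038343155332200486
0 [ 0.60285025  0.06585948 -0.14993415] -8.590593865252167 0.07080757318293021
```

View pics/lift.png

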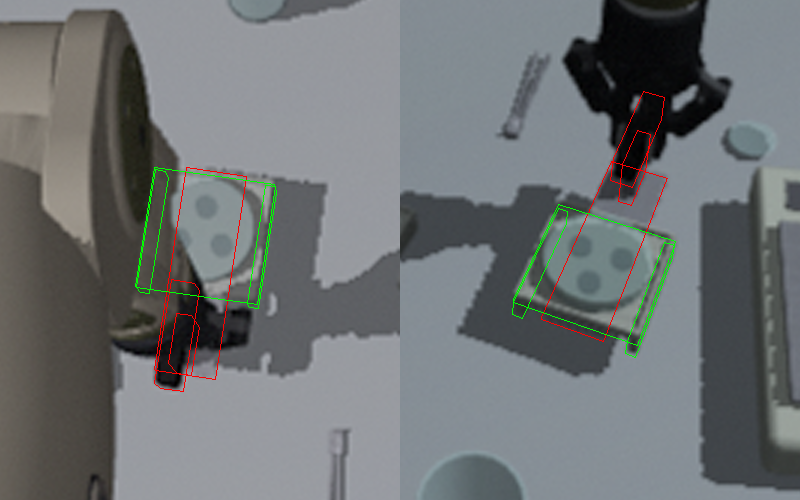

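The tray is up on the blade and level; the wrist force rose by about 1.3 N. Raise it, turn to the pan heading and carry it over smoothly.

Emit:
jog_arm(
  increments=[
    [[0,0,-0.015,0,0,0,255],[0,0,-0.03,0,0,0,255],[0,0,-0.045,0,0,0,255],[0,0,-0.055,0,0,0,255],[0,0,-0.055,0,0,0,255],[0,0,-0.055,0,0,0,255],[0,0,-0.045,0,0,0,255],[0,0,-0.03,0,0,0,255],[0,0,-0.015,0,0,0,255],[0,0,-0.005,0,0,-0.004,255],[0,0,0,0,0,-0.008,255],[0,0,0,0,0,-0.013,255],[0,0,0,0,0,-0.018,255],[0,0,0,0,0,-0.018,255],[0,0,0,0,0,-0.013,255],[0,0,0,0,0,-0.008,255],[0,0,0,0,0,-0.004,255],[0,0,0,0,0,0,255]],
  ],
)

```text
clock: 15.9
tcp_pos: [0.5318, 0.083, 0.169]
orientation: [-0.0, -0.061, 0.998, 0.0]
wrist_force: [-0.3, -0.5, -3.0]
finger_gap: 0.0167
grip_force: 112.5
```

```bash
python3 plan.py .5319 .2864 .17 7
```

```text
t 15.9 tcp [0.5318 0.083  0.169 ] yaw 6.97 zaxis [-6.e-04  0.e+00 -1.e+00] gap 0.0167 F [-0.26 -0.51 -2.97] grip 112.45614767074585
rotvec units [ 0.     -0.0002 -0.0001] then shift units [-0.0997  0.8074 -0.0041] dist 0.203
```

Emit:
jog_arm(
  increments=[
    [[-0.0025,0.02,0,0,0,0,255],[-0.005,0.04,0,0,0,0,255],[-0.0075,0.06,0,0,0,0,255],[-0.01,0.08,0,0,0,0,255],[-0.01,0.081,0,0,0,0,255],[-0.01,0.081,0,0,0,0,255],[-0.01,0.082,0,0,0,0,255],[-0.01,0.082,0,0,0,0,255],[-0.01,0.081,0,0,0,0,255],[-0.01,0.08,0,0,0,0,255],[-0.0075,0.06,0,0,0,0,255],[-0.005,0.04,0,0,0,0,255],[-0.0025,0.02,0,0,0,0,255],[0,0,0,0,0,0,255],[0,0,0,0,0,0,255],[0,0,0,0,0,0,255]],
  ],
)

```text
clock: 17.5
tcp_pos: [0.5324, 0.2855, 0.1693]
orientation: [-0.0, -0.06, 0.998, -0.0]
wrist_force: [0.9, -1.0, -4.2]
finger_gap: 0.0164
grip_force: 112.5
```

```bash
python3 plan.py .5319 .2864 .17 7; python3 look.py pics/over.png 0.626 0.298 7 0.1132
python3 - <<'E'
from h import *
from plan import tcp
z=tcp()[0]["tcp_pos"][2]-.0428-.013
for c in("top","scene"):
    r=cams.read_camera(c)
    for d in spotter.cut_out("dish_tray",c)[:1]:
        print(c,d["uv"],d["conf"],d["region"].sum());p,f=fit("dish_tray",[(r,d["region"].astype(float))],[.626,.298,.12],z);print(z,p,np.degrees(p[2]),f)
E
```

```text
t 17.5 tcp [0.5324 0.2855 0.1693] yaw 6.9 zaxis [-1.e-04 -2.e-04 -1.e+00] gap 0.0164 F [ 0.89 -1.03 -4.24] grip 112.51919746398926
rotvec units [-0.0001 -0.     -0.0006] then shift units [ 0.0015  0.0036 -0.0027] dist 0.001
top [169.2, 100.9] 0.98 2008
0.11358183347093735 [0.63051856 0.29912343 0.12804377] 7.336367767238679 0.13746972892742754
scene [451.9, 269.9] 0.81 2197
0.11358183347093735 [0.62420533 0.298289   0.1149498 ] 6.586138358672975 0.05793997161905271
```

View pics/over.png

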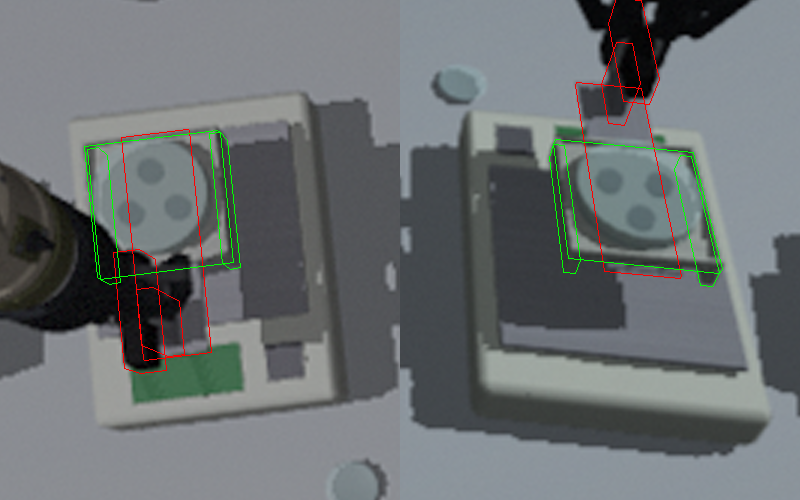

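The tray sits over the pan centre, with fits within about 1 mm and 1° of the pan in the scene view. Lower it slowly onto the pan.

Emit:
jog_arm(
  increments=[
    [[0,0,0.015,0,0,0,255],[0,0,0.03,0,0,0,255],[0,0,0.04,0,0,0,255],[0,0,0.04,0,0,0,255],[0,0,0.03,0,0,0,255],[0,0,0.015,0,0,0,255],[0,0,0.01,0,0,0,255],[0,0,0.006,0,0,0,255],[0,0,0.006,0,0,0,255],[0,0,0.006,0,0,0,255],[0,0,0.006,0,0,0,255],[0,0,0.006,0,0,0,255],[0,0,0.006,0,0,0,255],[0,0,0.006,0,0,0,255],[0,0,0.006,0,0,0,255],[0,0,0.006,0,0,0,255],[0,0,0,0,0,0,255],[0,0,0,0,0,0,255]],
  ],
)

```text
clock: 19.6
tcp_pos: [0.5323, 0.2863, 0.1108]
orientation: [0.0, -0.061, 0.998, 0.0]
wrist_force: [-0.1, 0.2, -2.0]
finger_gap: 0.0162
grip_force: 112.7
```

```bash
python3 plan.py .5319 .2864 .11 6.9
python3 - <<'E'
from h import *
for c in("top","scene"):
    r=cams.read_camera(c)
    for d in spotter.cut_out("dish_tray",c)[:1]:
        print(c,d["uv"],d["conf"],d["region"].sum());p,f=fit("dish_tray",[(r,d["region"].astype(float))],[.626,.298,.12],.062);print(p,np.degrees(p[2]),f)
E
```

```text
t 19.6 tcp [0.5323 0.2863 0.1108] yaw 6.96 zaxis [ 0.  0. -1.] gap 0.0162 F [-0.14  0.15 -2.04] grip 112.67295956611633
rotvec units [0.     0.     0.0004] then shift units [0.0016 0.0006 0.0032] dist 0.001
top [179.0, 107.7] 0.69 1745
[0.62930958 0.29985498 0.12766199] 7.314493242107854 0.13873588403842912
```

The wrist force is back to the lifter's own weight, so the tray rests on the pan and the blade is free. Draw it out straight, then raise.

Emit:
jog_arm(
  increments=[
    [[0.01,0,0,0,0,0,255],[0.02,0,0,0,0,0,255],[0.04,0,0,0,0,0,255],[0.04,0,0,0,0,0,255],[0.04,0,0,0,0,0,255],[0.04,0,0,0,0,0,255],[0.04,0,0,0,0,0,255],[0.04,0,0,0,0,0,255],[0.04,0,0,0,0,0,255],[0.04,0,0,0,0,0,255],[0.04,0,0,0,0,0,255],[0.04,0,0,0,0,0,255],[0.04,0,0,0,0,0,255],[0.04,0,0,0,0,0,255],[0.03,0,0,0,0,0,255],[0.02,0,0,0,0,0,255],[0,0,0,0,0,0,255],[0,0,0,0,0,0,255]],
  ],
)

```text
clock: 21.6
tcp_pos: [0.3937, 0.2695, 0.111]
orientation: [0.0, -0.061, 0.998, 0.0]
wrist_force: [0.6, 0.3, -2.0]
finger_gap: 0.0166
grip_force: 112.7
```

Emit:
jog_arm(
  increments=[
    [[0,0,-0.03,0,0,0,255],[0,0,-0.06,0,0,0,255],[0,0,-0.08,0,0,0,255],[0,0,-0.08,0,0,0,255],[0,0,-0.06,0,0,0,255],[0,0,-0.03,0,0,0,255],[0,0,-0.01,0,0,-0.01,255],[0,0,0,0,0,-0.02,255],[0,0,0,0,0,-0.01,255],[0,0,0,0,0,0,255]],
  ],
)

```text
clock: 22.6
tcp_pos: [0.3934, 0.2693, 0.1982]
orientation: [-0.0, -0.123, 0.992, -0.0]
wrist_force: [-0.2, -1.2, -2.3]
finger_gap: 0.0167
grip_force: 112.8
```

```bash
python3 plan.py .456 -.372 .15 14.3
```

```text
t 22.6 tcp [0.3934 0.2693 0.1982] yaw 14.16 zaxis [-3.e-04 -1.e-04 -1.e+00] gap 0.0167 F [-0.16 -1.24 -2.35] grip 112.75866150856018
rotvec units [-0.     -0.0001 -0.0008] then shift units [ 0.3909 -2.5475  0.1927] dist 0.646
```

Emit:
jog_arm(
  increments=[
    [[0.011,-0.071,0.005,0,0,0,255],[0.0217,-0.1415,0.0107,0,0,0,255],[0.0217,-0.1415,0.0107,0,0,0,255],[0.0217,-0.1415,0.0107,0,0,0,255],[0.0217,-0.1415,0.0107,0,0,0,255],[0.0217,-0.1415,0.0107,0,0,0,255],[0.0217,-0.1415,0.0107,0,0,0,255],[0.0217,-0.1415,0.0107,0,0,0,255],[0.0217,-0.1415,0.0107,0,0,0,255],[0.0217,-0.1415,0.0107,0,0,0,255],[0.0217,-0.1415,0.0107,0,0,0,255],[0.0217,-0.1415,0.0107,0,0,0,255],[0.0217,-0.1415,0.0107,0,0,0,255],[0.0217,-0.1415,0.0107,0,0,0,255],[0.0217,-0.1415,0.0107,0,0,0,255],[0.0217,-0.1415,0.0107,0,0,0,255],[0.0217,-0.1415,0.0107,0,0,0,255],[0.0217,-0.1415,0.0107,0,0,0,255],[0.011,-0.071,0.005,0,0,0,255],[0,0,0,0,0,0,255]],
  ],
)

```text
clock: 24.6
tcp_pos: [0.4543, -0.375, 0.1493]
orientation: [-0.0, -0.121, 0.993, -0.0]
wrist_force: [-0.1, 0.5, -2.0]
finger_gap: 0.0164
grip_force: 112.9
```

```bash
python3 plan.py .456 -.372 .0435 14.3
python3 - <<'E'
from h import *
for c in("top","scene"):
    r=cams.read_camera(c)
    for n,z,p0 in(("dish_tray",.062,[.626,.298,.12]),("slide_tray",0,[.629,-.15,-.19])):
      for d in spotter.cut_out(n,c)[:2]:
        print(n,c,d["uv"],round(d["conf"],2),d["region"].sum());p,f=fit(n,[(r,d["region"].astype(float))],p0,z);print(p.round(4),np.degrees(p[2]).round(1),round(f,3))
E
```

```text
t 24.6 tcp [ 0.4543 -0.375   0.1493] yaw 13.94 zaxis [-3.e-04 -5.e-04 -1.e+00] gap 0.0164 F [-0.1   0.47 -1.97] grip 112.86331415176392
rotvec units [-0.0001 -0.0001 -0.002 ] then shift units [-0.0096  0.0099  0.4234] dist 0.106
slide_tray top [362.0, 113.6] 0.86 1555
[ 0.6307 -0.1492 -0.1767] -10.1 0.042
dish_tray scene [446.5, 284.2] 0.85 2072
[0.6236 0.299  0.1446] 8.3 0.052
slide_tray scene [255.3, 269.6] 0.59 1634
[ 0.6255 -0.151  -0.188 ] -10.8 0.077
```

Emit:
jog_arm(
  increments=[
    [[-0.005,0.005,0.03,0,0,0,255],[-0.005,0.005,0.06,0,0,0,255],[0,0,0.08,0,0,0,255],[0,0,0.08,0,0,0,255],[0,0,0.06,0,0,0,255],[0,0,0.05,0,0,0,255],[0,0,0.03,0,0,0,255],[0,0,0.012,0,0,0,255],[0,0,0.008,0,0,0,255],[0,0,0.006,0,0,0,255],[0,0,0.004,0,0,0,255],[0,0,0.003,0,0,0,255],[0,0,0,0,0,0,255],[0,0,0,0,0,0,255]],
  ],
)

```text
clock: 26.3
tcp_pos: [0.4563, -0.3691, 0.0447]
orientation: [0.0, -0.123, 0.992, -0.0]
wrist_force: [0.6, 1.1, -2.7]
finger_gap: 0.0166
grip_force: 112.9
```

Emit:
jog_arm(
  increments=[
    [[0,0,0.003,0,0,0,255],[0,0,0.002,0,0,0,255],[0,0,0,0,0,0,255],[0,0,0,0,0,0,255]],
  ],
)

```text
clock: 26.7
tcp_pos: [0.4562, -0.369, 0.0432]
orientation: [0.0, -0.123, 0.992, 0.0]
wrist_force: [0.1, 0.2, -1.4]
finger_gap: 0.0165
grip_force: 112.9
```

```bash
python3 plan.py .456 -.372 .0428 14.3
```

```text
t 26.7 tcp [ 0.4562 -0.369   0.0432] yaw 14.16 zaxis [-0.e+00  2.e-04 -1.e+00] gap 0.0165 F [ 0.12  0.16 -1.38] grip 112.90287852287292
rotvec units [ 0.0001  0.     -0.0008] then shift units [ 0.0038 -0.0114  0.0018] dist 0.003
```

The blade is just touching the bench. Down the last fraction of a millimetre, open, then retreat upwards.

Emit:
jog_arm(
  increments=[
    [[0,0,0.001,0,0,0,255],[0,0,0.001,0,0,0,255],[0,0,0,0,0,0,255],[0,0,0,0,0,0,150],[0,0,0,0,0,0,100],[0,0,0,0,0,0,0],[0,0,0,0,0,0,0],[0,0,0,0,0,0,0],[0,0,0,0,0,0,0],[0,0,0,0,0,0,0],[0,0,0,0,0,0,0],[0,0,0,0,0,0,0]],
  ],
)

```text
clock: 27.9
tcp_pos: [0.4562, -0.3691, 0.0428]
orientation: [0.0, -0.123, 0.992, 0.0]
wrist_force: [0.6, -0.3, -0.0]
finger_gap: 0.0852
grip_force: 0.0
```

Emit:
jog_arm(
  increments=[
    [[0,0,-0.02,0,0,0,0],[0,0,-0.06,0,0,0,0],[0,0,-0.1,0,0,0,0],[0,0,-0.1,0,0,0,0],[0,0,-0.1,0,0,0,0],[0,0,-0.1,0,0,0,0],[0,0,-0.1,0,0,0,0],[0.1,0,-0.06,0,0,0,0],[0.1,0,0,0,0,0,0],[0,0,0,0,0,0,0],[0,0,0,0,0,0,0]],
  ],
)

```text
clock: 29.0
tcp_pos: [0.4077, -0.3815, 0.2032]
orientation: [0.0, -0.123, 0.992, -0.0]
wrist_force: [1.1, -1.3, 0.6]
finger_gap: 0.0855
grip_force: 0.0
```

```bash
python3 plan.py
python3 - <<'E'
from h import *
o=[]
for c,(x,y) in(("top",(120,40)),("scene",(150,150))):
    r=cams.read_camera(c)
    for n,z,p0 in(("dish_tray",.062,[.626,.298,.12]),("lifter",0,[.519,-.355,.25])):
      for d in spotter.cut_out(n,c)[:1]:
        p,f=fit(n,[(r,d["region"].astype(float))],p0,z);print(n,c,d["uv"],p.round(4),np.degrees(p[2]).round(1),round(f,3))
    o.append(cv2.resize(r["pixels"][y:y+165,x:x+380,::-1],(684,297),interpolation=cv2.INTER_CUBIC))
cv2.imwrite("pics/end.png",np.vstack(o))
E
```

```text
t 29.0 tcp [ 0.4077 -0.3815  0.2032] yaw 14.1 zaxis [ 8.e-04 -3.e-04 -1.e+00] gap 0.0855 F [ 1.09 -1.26  0.57] grip 0.0
dish_tray top [176.7, 106.8] [0.6284 0.3002 0.1125] 6.4 0.042
lifter top [443.4, 161.3] [ 0.5204 -0.3512  0.2629] 15.1 0.093
dish_tray scene [447.0, 287.3] [0.6233 0.299  0.1207] 6.9 0.033
lifter scene [240.1, 165.3] [ 0.1571 -0.3598  0.4243] 24.3 0.838
```

View pics/end.png

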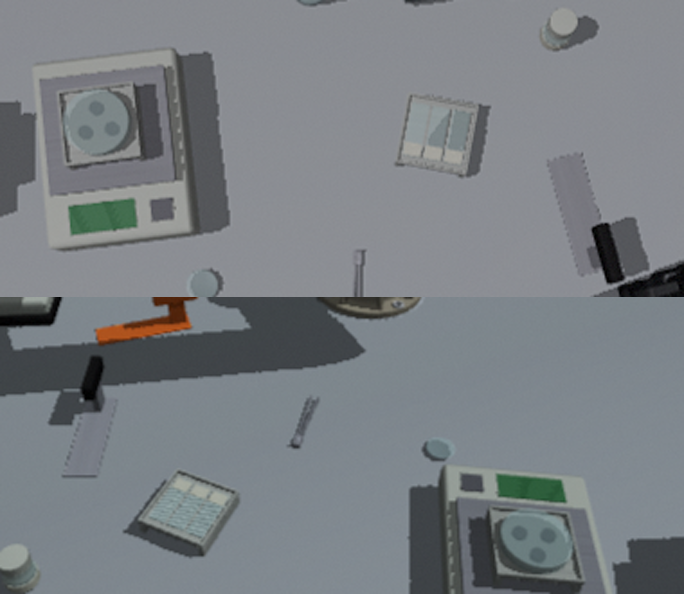

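The final picture shows the tray centred and square on the pan, the lifter flat on the bench, the slide tray unmoved and the gripper clear of everything.

```bash
python3 -c "
from workcell import ticket
print(ticket.hand_in())"
```

```text
the job is handed in; nothing more can be done
None
```

I set the dish tray down on the balance pan, centred to about 2 mm and square to about 1° by the camera fits, laid the lifter flat on the bench at its original spot, left the slide tray where it was, and handed the job in at about 29 s; no verdict was returned.

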